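# Fetch the monitor handset from under the sliding pane and dock it

### The job

The baby-monitor handset stands in the low wooden case under one of its two clear sliding panes. Gently slide that pane behind the other one, as good as all the way, leaving the other pane closed, then take the handset out and dock it upright on its charging stand, fully down on both pegs, and let go. The panes are thin, so do not lean hard on them; set the handset down gently and leave the other things where they are.

Things in the scene. Friction and masses are not known exactly. Their poses are not given: they have to be found in the camera images.
- case: Low fixed pine case, 230 (x) by 460 (y) mm, 124 high; origin under its centre, y to the robot's left. Inner floor at z = 10. A divider at y = 0, 10 thick, top at z = 98, parts a left (+y) and a right (-y) compartment, each 206 by 213 mm, closed on top by two clear panes in an upper and a lower track. The handset is near the middle of one (y about +122 or -122), the cream tin in the other.
- pane_left (a joint): Left clear pane, upper track, 5 thick, 206 wide, 230 mm long (case y), no handle. 0 = closed, covering case y = -12 to +218; value = metres slid to the case's -y, over the right pane; stop at 0.18. Top 116 to 122 mm above the table (roller setting differs each time: feel for it). Rigid when pressed; track friction 1.5 N, stays where left. Press some 5 to 15 N and drag; over 45 N is too much.
- pane_right (a joint): Right clear pane, as the left one but in the lower track, its top 104 to 110 mm above the table (feel for it). 0 = closed, covering case y = -218 to +12 mm; value = metres slid to the case's +y, under the left pane; stop at 0.18. Same friction and limits. Fully open, only its outer 26 mm stay uncovered, so press near its outer (-y) end. Once ajar, either pane's outer edge can be pushed too.
- handset_center (a point): White baby-monitor handset standing upright: block 36 thick (x), 74 wide (y), 74 mm high, plus a black antenna stub 12 across at y = +26, 84 mm in all; dark screen on its -x face; about 170 g. The point is on its middle axis 42 mm above its foot; z up. Two square sockets in its foot, 15 wide, 18 deep, at y = +21 and -21, fit either way round.
- stand_seat (a point): Flat white charging stand, fixed, 85 (x) by 115 (y) mm, 22 high, with two steel pegs 10 thick, 14 tall, pointed for the last 6 mm, at y = +21 and -21. The point is on its top face midway between the pegs; z up. A seated handset rests on this face, its y along the row of pegs, its centre point 42 mm above this point.
- case_center (a point): Point over the middle of the case at the height of its front and back walls (124 mm above the table), which stand above the panes all along. The left end wall is 116 mm high and the right end wall 104 mm, not above the pane beside it. Axes as the case's.
- tin: Closed aluminium cream tin, 72 mm across, 32 mm high, in the other compartment; origin under its centre. Leave alone.
- mug: Grey ceramic mug, 80 mm across, 90 mm high, origin under its centre. Leave alone.
- teether: Blue teething ring lying flat, 76 mm across, 14 mm high, origin under its centre. Leave alone.
- aspirator: Yellow nasal aspirator standing up, 58 mm across, 120 mm high, origin under its centre. Leave alone.
- lotion: White lotion bottle, 56 mm across, 160 mm high, origin under its centre. Leave alone.
- wipes: Grey wipes box, 190 (x) by 110 (y) by 70 mm, origin under its centre. Leave alone.
Things that resemble listed ones, but are neither listed nor needed, are in the scene too. What is shaped like the part that bears stand_seat but blue, purple or turquoise is not meant.

How it is judged:
By the outcome, as a careful person would: the job done as asked, in the order asked, and still so for the second after the job is handed in, with the robot touching nothing.
It also fails if it takes over 69 s, if anything falls off the work surface, if the arm or the gripper's body presses on something with over 40 N, if the wrist force passes 120 N, or if a joint passes its speed limit or range.

### The arm

A 6-joint arm with a two-finger parallel gripper is mounted at the origin on the work surface. World frame = base frame: x ahead of the robot, y to its left, z up, the work surface at z = 0. Lengths are in m, angles in rad, forces in N, time in s.
With the tool pointing down it reaches from about 0.35 to 0.975 m from the base axis. Payload 4.9 kg.
Tool frame: the origin (TCP) lies midway between the tips of the shut fingers; the grasp point (between the pads) lies 19 mm behind it; z points along the fingers, y is the line along which they close (so a half turn about z gives the same grasp; the last joint's range is limited). The gripper opens to 85 mm and grips with 20 to 120 N. Pads are 22 mm wide; open, the fingers measure 114 mm over their backs; the gripper's body (76 mm by 85 mm) begins 54 mm behind the grasp point. The pads swing forward as they close: fully open they stand 13 mm farther back than shut.
Start: joints at [1.131, 0.053, 1.613, -0, 1.476, -0.119], TCP at [0.197, 0.593, 0.231] pointing down, gripper open.
Joint ranges: [-3.01, 3.01], [-1.01, 2.22], [0.06, 2.58], [-1.02, 4.17], [0.09, 2.62], [-3.14, 3.14]. Speed limits (rad/s): [2.57, 2.57, 3.14, 3.14, 3.14, 3.14].

### API

Orientations are given as a rotation vector (axis times angle).
In Python, from station import telemetry, optics, ctrl gives the robot as it stands.
- The arm moves only by the shell command python3 -m pendant 'ROWS' [FORCE]. ROWS is JSON, one flat list of numbers, 7 for each row, row after row: the turn, a rotation vector about the tool's x, y, z as a fraction of full scale, then the shift along the tool's x, y, z as a fraction of full scale, then the opening, from 0 (shut) to 1 (fully open). In form: [ax, ay, az, tx, ty, tz, fingers, ax, ay, az, tx, ty, tz, fingers, ...]. A call has 1 to 12 rows; each row is the pose to reach, as a shift and turn from the pose commanded when the call began, along the tool's axes at that moment; what a row does not reach only later rows make up. Full scale, the value 1, is 300 mm for a shift and 30 degrees for a turn. A row lasts 1/8 s, in which the tool goes at most 62.5 mm and 10.7 degrees, less where a joint would pass 70% of its speed; a pose out of reach is approached as far as the arm can. A call with a number of a shift or a turn outside -1 to 1 is refused whole. A call with a gripper value outside its range is refused whole. The fingers move at their own pace and stop on an object; FORCE is the grip in N (left out, the last holds). Time passes only in rows, so rows that repeat a pose let the fingers close. It gives the time, the measured TCP pose, the force, the opening and the grip force at its end, in the units of the state.
- telemetry.get_obs(): the state, without advancing time (a new reading comes with each control period).
- optics.get_image(name): name is "side" or "top"; returns a dict with "image" (420x560x3 uint8, red, green, blue), "depth" (420x560 float32, m along the optical axis (not along the pixel's ray), 0 where there is no reading), "fx", "fy", "cx", "cy" (pixels), "rvec" (rotation vector, rad) and "tvec" (3), from world to camera coordinates, as OpenCV has them. Camera axes: x right, y down, z forward; pixel columns grow to the right and rows downward; lengths in m; the calibration is good to about 2 mm. A picture is of the moment at which its call begins.
- ctrl.finish_job(): hands the job in; it is judged then, once.
The state is a dict: "t": time; "q": joint angles; "dq": joint speeds; "effort": joint torques, N m; "tool_pos": TCP position; "tool_rot": TCP orientation; "contact_force": force on the tool from outside, world axes, zero at the start; "wrist_torque": the same for the moment, N m; "opening": finger opening in m; "grip_force": force on a finger pad.
Only numpy, scipy, OpenCV 4.12 (cv2) and the standard library are available. Lean on these libraries where they do the work, as an engineer would, in place of code of your own. Each camera call takes 0.05 s, during which the arm holds its last target. There are 200 camera calls.

## Working session

There is one attempt and no reset: what is moved stays moved. The work goes in short steps, Python scripts to look and compute and a shell command to move; the robot and the scene stay as the last step left them, time stands still between calls to the robot, and variables do not carry over. Pictures are saved under pics/ and viewed, at most 10 in all, crops included, and the job is handed in when it is done.

```bash
mkdir -p pics
cat > h.py <<'E'
import numpy as np, cv2, json
from scipy.spatial.transform import Rotation as R
from station import telemetry, optics, ctrl
def grab(n,save=None):
    d=optics.get_image(n)
    if save:
        cv2.imwrite(f'pics/{save}.png',d['image'][:,:,::-1]); np.savez(f'pics/{save}.npz',**d)
    return d
def load(s): return dict(np.load(f'pics/{s}.npz'))
def ray(d,u,v):
    M=R.from_rotvec(d['rvec']).as_matrix(); o=-M.T@d['tvec']
    r=M.T@np.array([(u-d['cx'])/d['fx'],(v-d['cy'])/d['fy'],1]); return o,r
def atz(d,u,v,z):
    o,r=ray(d,u,v); return o+r*(z-o[2])/r[2]
def dep(d,u,v):
    o,r=ray(d,u,v); return o+r*d['depth'][int(v),int(u)]
def proj(d,p):
    M=R.from_rotvec(d['rvec']).as_matrix(); c=M@np.array(p)+d['tvec']
    return c[0]/c[2]*d['fx']+d['cx'],c[1]/c[2]*d['fy']+d['cy']
E
python3 - <<'E'
from h import *
for n in('top','side'):
    d=grab(n,n+'0'); M=R.from_rotvec(d['rvec']).as_matrix(); print(n,-M.T@d['tvec'],M.round(2).tolist(),d['fx'])
o=telemetry.get_obs();print(o)
E
```

```text
top [2.15868382e-01 4.47159755e-04 1.30882226e+00] [[-0.03, -1.0, -0.0], [-0.98, 0.03, -0.19], [0.19, -0.01, -0.98]] 430.21481197006506
side [-0.22108653 -0.85138117  1.08797459] [[0.79, -0.61, 0.01], [-0.4, -0.53, -0.75], [0.46, 0.59, -0.66]] 487.54427845915495
{'t': 0.1, 'q': array([ 1.13096518e+00,  5.32837270e-02,  1.61417976e+00,  1.12352651e-05,
        1.47599937e+00, -1.19015695e-01]), 'dq': array([ 0.00211607,  0.00075446, -0.00346329,  0.00164276, -0.0033435 ,
       -0.00055951]), 'effort': array([ 6.01019456e-04, -3.94909286e+01, -3.71361208e+01, -1.77637003e-04,
        3.92885602e-03,  6.14706119e-05]), 'tool_pos': array([0.19684814, 0.59258773, 0.23017659]), 'tool_rot': array([-5.01694768e-01, -3.10074034e+00,  2.81844662e-03]), 'contact_force': array([ 0.52552397, -0.16811274, -0.7855719 ]), 'wrist_torque': array([-0.01272637, -0.02440749,  0.00209381]), 'grip_force': 0.0, 'opening': 0.08550140089449915}
```

View pics/top0.png

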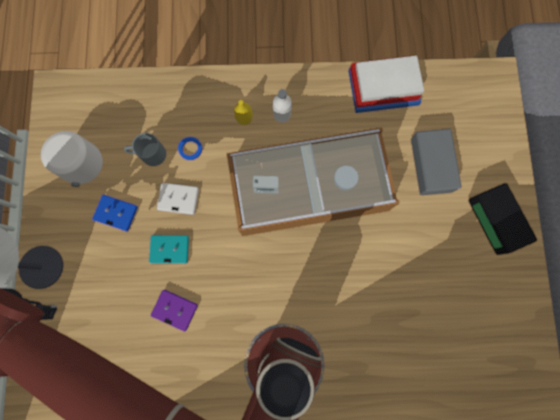

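View pics/side0.png

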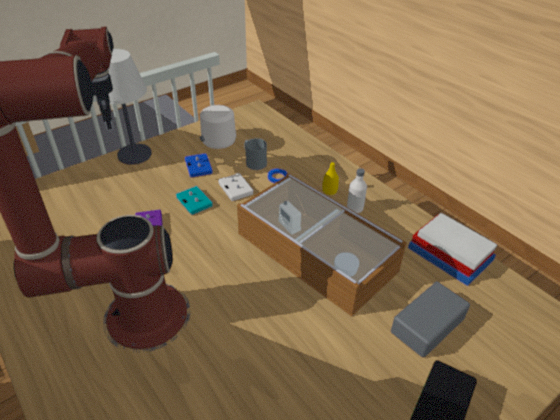

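The handset (top 265,184) is under the left pane and the tin (346,177) is in the right compartment. Stand candidates in the top view are white (178,199), blue (115,212), turquoise (169,249) and purple (174,310), so the white one is meant. I'll check it in a close crop.

Run:
```python
import cv2
im=cv2.imread('pics/top0.png'); c=im[120:240,145:305]; cv2.imwrite('pics/crop0.png',cv2.resize(c,None,fx=5,fy=5,interpolation=cv2.INTER_CUBIC))
```

```text
(no output)
```

View pics/crop0.png

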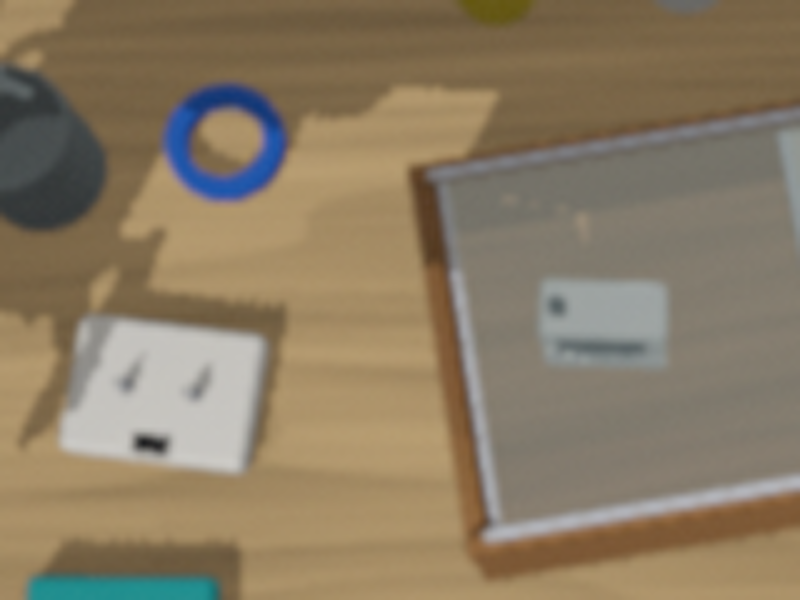

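The crop confirms the white stand: corners at (82,318), (267,335), (247,470) and (62,450), with its two pegs visible. The handset's top back edge runs from (540,282) to (667,283), with the antenna at (557,306).

Run:
```python
from h import *
np.set_printoptions(precision=4,suppress=True)
d=load('top0'); s=load('side0')
c=lambda p:(p[0]/5+145-.4,p[1]/5+120-.4)
P=np.array([atz(d,*c(p),.022) for p in[(82,318),(267,335),(247,470),(62,450)]]);print('stand',P,P.mean(0))
B=np.array([atz(d,*c(p),.022) for p in[(125,388),(195,397)]]);print('pegbases',B,B.mean(0))
H=np.array([atz(d,*c(p),.084) for p in[(540,282),(667,283),(667,340),(540,338)]]);print('hs',H,H.mean(0))
print('ant',atz(d,*c((557,305)),.094), 'foot',[atz(d,*c(p),.010) for p in[(545,367),(667,367)]])
# depth clouds
def cloud(d):
    v,u=np.mgrid[:420,:560]; M=R.from_rotvec(d['rvec']).as_matrix(); z=d['depth']
    C=np.stack([(u-d['cx'])/d['fx']*z,(v-d['cy'])/d['fy']*z,z],-1)
    W=(C-d['tvec'])@M; W[z==0]=np.nan; return W
for n,dd in(('top',d),('side',s)):
    W=cloud(dd)
    m=(abs(W[...,2]-.124)<.004)&(W[...,0]>.35)&(W[...,0]<.8)&(abs(W[...,1])<.4)
    m=m.astype(np.uint8); k,l,st,_=cv2.connectedComponentsWithStats(m)
    pts=W[m>0][:,:2].astype(np.float32); print(n,len(pts),cv2.minAreaRect(pts))
    w=W[...,2]; img=dd['image'].astype(int)
    m=(abs(w-.022)<.006)&(img.min(-1)>130)&(W[...,0]>.4)&(W[...,0]<.75)&(W[...,1]>.2)&(W[...,1]<.45)
    pts=W[m][:,:2].astype(np.float32); print(n,len(pts),cv2.minAreaRect(pts),pts.mean(0))
W=cloud(d); print('pane z',W[160:200:10,290,2],W[160:210:10,235,2],'hs',W[184,265],W[178,270])
W=cloud(s); 
m=(W[...,2]>.079)&(W[...,2]<.089)&(W[...,0]>.4)&(W[...,0]<.75)&(abs(W[...,1])<.3); print(m.sum(), W[m].mean(0) if m.any() else 0)
```

```text
stand [[0.5429 0.3601 0.022 ]
 [0.5288 0.2462 0.022 ]
 [0.445  0.2576 0.022 ]
 [0.4606 0.3702 0.022 ]] [0.4943 0.3085 0.022 ]
pegbases [[0.498  0.3327 0.022 ]
 [0.4911 0.2898 0.022 ]] [0.4946 0.3113 0.022 ]
hs [[ 0.5411  0.0743  0.084 ]
 [ 0.5383 -0.0003  0.084 ]
 [ 0.5039  0.0006  0.084 ]
 [ 0.5073  0.0748  0.084 ]] [0.5227 0.0373 0.084 ]
ant [0.5243 0.064  0.094 ] foot [array([0.5064, 0.0765, 0.01  ]), array([0.5042, 0.0011, 0.01  ])]
top 3843 ((0.5978025197982788, -0.08363038301467896), (0.3839569091796875, 0.4584997594356537), 8.107528686523438)
top 915 ((0.49633246660232544, 0.31112998723983765), (0.1138879731297493, 0.08319708704948425), 81.04138946533203) [0.4959 0.3104]
side 2634 ((0.5947723388671875, -0.08483073115348816), (0.3836302161216736, 0.46072542667388916), 8.055671691894531)
side 443 ((0.49502164125442505, 0.30990883708000183), (0.11814572662115097, 0.08714068681001663), 81.60027313232422) [0.4935 0.306 ]
pane z [0.1228 0.1188 0.119  0.1205] [0.1184 0.1151 0.0742 0.1164 0.1159] hs [0.5079 0.0373 0.1167] [0.5243 0.0226 0.1198]
217 [ 0.4812 -0.1418  0.0838]
```

```bash
cat >> h.py <<'E'
def to(pos,bear,tcp=None,rot=None):
    """fractions to reach pos with tool down, tool y at bearing (deg)"""
    o=telemetry.get_obs(); p=o['tool_pos'] if tcp is None else np.array(tcp); A=R.from_rotvec(o['tool_rot'] if rot is None else rot)
    b=np.radians(bear); y=np.array([np.cos(b),np.sin(b),0]); z=np.array([0,0,-1.]); x=np.cross(y,z)
    T=R.from_matrix(np.stack([x,y,z],1)); rv=(A.inv()*T).as_rotvec(); sh=A.inv().apply(np.array(pos)-p)
    print('turn',(np.degrees(rv)/30).round(4),'shift',(sh/.3).round(4)); return rv,sh
E
python3 - <<'E'
from h import *
np.set_printoptions(precision=4,suppress=True)
def cloud(d):
    v,u=np.mgrid[:420,:560]; M=R.from_rotvec(d['rvec']).as_matrix(); z=d['depth']
    C=np.stack([(u-d['cx'])/d['fx']*z,(v-d['cy'])/d['fy']*z,z],-1)
    W=(C-d['tvec'])@M; W[z==0]=np.nan; return W
for n in('top0','side0'):
    W=cloud(load(n)); m=(W[...,2]>.108)&(W[...,2]<.128)
    k,l,st,_=cv2.connectedComponentsWithStats(m.astype(np.uint8)); 
    for i in np.argsort(-st[1:,4])[:2]+1:
        pts=W[l==i][:,:2].astype(np.float32); print(n,st[i],cv2.minAreaRect(pts),pts.mean(0))
to([.55,.07,.2],8)
d=load('top0')
for p in [(412,170),(472,545)]: print(atz(d,p[0]/5+144.6,p[1]/5+119.6,.124))
for p in [(382,130),(395,200)]: print(atz(d,*p,.124))
E
```

```text
top0 [ 226  127  173  105 7622] ((0.5233590602874756, -0.09435634315013885), (0.23290778696537018, 0.46010345220565796), 8.18906021118164) [ 0.5094 -0.0166]
top0 [ 40 131  48  44 693] ((0.6203085780143738, 0.6180553436279297), (0.13044770061969757, 0.13193683326244354), 28.403366088867188) [0.6107 0.6055]
side0 [ 237  173  170  119 5334] ((0.5207058191299438, -0.09550240635871887), (0.23712819814682007, 0.4655151665210724), 8.851490020751953) [ 0.5065 -0.0461]
side0 [328   0 232  95 990] ((1.8800917863845825, 0.6447285413742065), (0.04038063436746597, 1.4627279043197632), 0.0331103689968586) [1.8809 0.5178]
turn [-0.0034  0.0016  2.1206] shift [-1.6664 -1.2817  0.1026]
[0.599  0.1443 0.124 ]
[0.3809 0.112  0.124 ]
[ 0.6575 -0.3061  0.124 ]
[ 0.4492 -0.3272  0.124 ]
```

```bash
python3 -m pendant '[0,0,1,-0.73,-0.62,0,0, 0,0,1,-0.73,-0.62,0,0, 0,0,1,-0.73,-0.62,0,0, 0,0,1,-0.73,-0.62,0,0, 0,0,1,-0.73,-0.62,0,0, 0,0,1,-0.73,-0.62,0,0, 0,0,1,-0.73,-0.62,0,0]' 20
python3 -c "
from h import *
to([.4947,.098,.16],8.2)"
```

```text
t: 0.98
tool_pos: [0.3459, 0.3478, 0.231]
tool_rot: [-1.287, -2.865, 0.0]
contact_force: [0.3, 0.0, -0.8]
opening: -0.0001
grip_force: 0.0
turn [-1.0000e-03 -8.0000e-04  1.1139e+00] shift [-0.9521 -0.1822  0.2363]
```

```bash
python3 -m pendant '[0,0,1,-0.952,-0.182,0.236,0, 0,0,1,-0.952,-0.182,0.236,0, 0,0,1,-0.952,-0.182,0.236,0, 0,0,1,-0.952,-0.182,0.236,0, 0,0,1,-0.952,-0.182,0.236,0, 0,0,1,-0.952,-0.182,0.236,0, 0,0,1,-0.952,-0.182,0.236,0]'
python3 -c "
from h import *
to([.4947,.098,.126],8.2)"
```

```text
t: 1.85
tool_pos: [0.4949, 0.099, 0.1603]
tool_rot: [-1.983, -2.436, 0.0]
contact_force: [0.3, 1.0, -0.3]
opening: -0.0004
grip_force: 0.0
turn [-0.0013 -0.0013  0.1166] shift [-0.0031 -0.0014  0.1144]
```

```bash
python3 -m pendant '[0,0,0.117,0,0,0.08,0, 0,0,0.117,0,0,0.11,0, 0,0,0.117,0,0,0.12,0,0,0,0.117,0,0,0.123,0]'
python3 -m pendant '[0,0,0,0,0,0.0033,0, 0,0,0,0,0,0.0033,0]'
```

```text
t: 2.35
tool_pos: [0.4953, 0.0983, 0.1241]
tool_rot: [2.057, 2.374, 0.001]
contact_force: [-1.1, 0.1, 0.2]
opening: 0.0
grip_force: 0.0
t: 2.6
tool_pos: [0.4954, 0.0977, 0.1231]
tool_rot: [2.058, 2.372, 0.001]
contact_force: [0.0, 0.3, -0.1]
opening: 0.0002
grip_force: 0.0
```

```bash
for i in 1 ; do python3 -m pendant '[0,0,0,0,0,0.0033,0, 0,0,0,0,0,0.0033,0]'; python3 -m pendant '[0,0,0,0,0,0.0033,0, 0,0,0,0,0,0.0033,0]'; done
```

```text
t: 2.85
tool_pos: [0.4951, 0.0977, 0.1216]
tool_rot: [-2.059, -2.373, 0.0]
contact_force: [0.8, 0.3, -0.7]
opening: -0.0002
grip_force: 0.0
t: 3.1
tool_pos: [0.495, 0.0977, 0.1205]
tool_rot: [-2.059, -2.373, 0.0]
contact_force: [-1.6, 0.6, 0.0]
opening: -0.0001
grip_force: 0.0
```

```bash
python3 -m pendant '[0,0,0,0,0,0.002,0, 0,0,0,0,0,0.002,0]'; python3 -m pendant '[0,0,0,0,0,0.002,0, 0,0,0,0,0,0.002,0]'|grep -E "pos|force"
```

```text
t: 3.35
tool_pos: [0.4951, 0.0977, 0.12]
tool_rot: [-2.059, -2.373, 0.0]
contact_force: [0.5, 0.8, 0.1]
opening: 0.0001
grip_force: 0.0
tool_pos: [0.4952, 0.0978, 0.1197]
contact_force: [-1.0, 0.3, 0.5]
grip_force: 0.7
```

```bash
for i in 1; do python3 -m pendant '[0,0,0,0,0,0.002,0, 0,0,0,0,0,0.002,0]'|grep -E "pos|ct_force"; python3 -m pendant '[0,0,0,0,0,0.002,0, 0,0,0,0,0,0.002,0]'|grep -E "pos|ct_force";  done
```

```text
tool_pos: [0.4953, 0.0978, 0.1195]
contact_force: [-2.1, -0.0, 4.5]
tool_pos: [0.4953, 0.0978, 0.1194]
contact_force: [-4.5, -0.6, 8.3]
```

```bash
python3 -m pendant '[0,0,0,-0.01,0,0,0, 0,0,0,-0.03,0,0,0, 0,0,0,-0.06,0,0,0, 0,0,0,-0.09,0,0,0,0,0,0,-0.1,0,0,0,0,0,0,-0.1,0,0,0]'|grep -E "pos|ct_force"
python3 - <<'E'
from h import *
d=grab('top','top1'); c=d['image'][110:250,215:405,::-1]; cv2.imwrite('pics/crop1.png',cv2.resize(c,None,fx=4,fy=4,interpolation=cv2.INTER_CUBIC))
E
```

```text
tool_pos: [0.4997, 0.0677, 0.1195]
contact_force: [-4.3, -0.6, 7.8]
```

View pics/crop1.png

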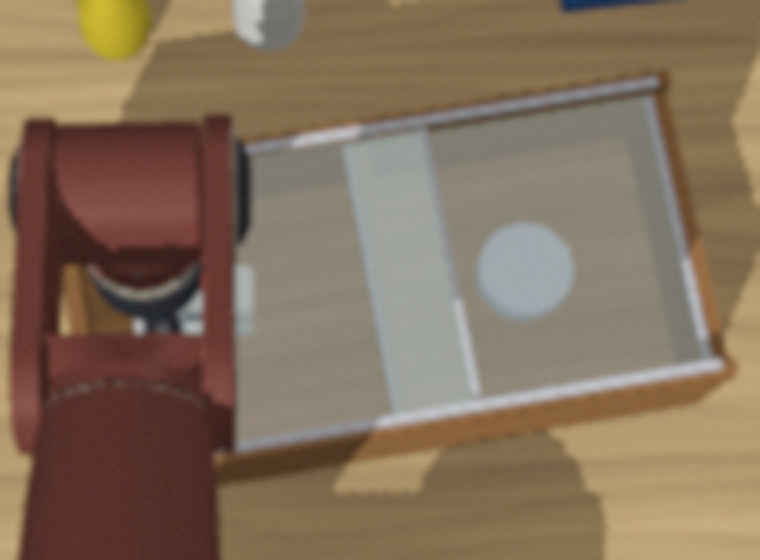

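The overlap strip (345–430) has widened by about 30 mm and the right pane's outer edge (655–720) hasn't moved, so the drag works. I'll continue.

```bash
python3 -m pendant '[0,0,0,-0.03,0,0,0, 0,0,0,-0.08,0,0,0, 0,0,0,-0.13,0,0,0, 0,0,0,-0.18,0,0,0,0,0,0,-0.23,0,0,0,0,0,0,-0.28,0,0,0,0,0,0,-0.33,0,0,0,0,0,0,-0.38,0,0,0,0,0,0,-0.42,0,0,0,0,0,0,-0.46,0,0,0,0,0,0,-0.46,0,0,0]'|grep -E "pos|ct_force"; python3 -m pendant '[0,0,0,-0.02,0,0,0, 0,0,0,-0.03,0,0,0, 0,0,0,-0.04,0,0,0, 0,0,0,-0.045,0,0,0,0,0,0,-0.05,0,0,0,0,0,0,-0.05,0,0,0]'|grep -E "^t|pos|ct_force"
```

```text
tool_pos: [0.5195, -0.0699, 0.1195]
contact_force: [-2.6, -1.3, 6.4]
t: 7.02
tool_pos: [0.522, -0.0826, 0.1196]
tool_rot: [2.058, 2.372, 0.005]
contact_force: [-0.1, 4.4, 6.0]
```

```bash
python3 -m pendant '[0,0,0,0,0,-0.1,0, 0,0,0,0,0,-0.25,0, 0,0,0,0,0,-0.35,0, 0,0,0,0,0,-0.4,0.9, 0,0,0,0,0,-0.4,0.9]'|grep -E "pos|ct_force"
python3 - <<'E'
from h import *
d=grab('top','top2');s=grab('side','side2')
a=cv2.resize(d['image'][110:250,215:405,::-1],None,fx=3,fy=3,interpolation=cv2.INTER_CUBIC)[:420]
b=cv2.resize(s['image'][150:310,220:420,::-1],None,fx=3,fy=3,interpolation=cv2.INTER_CUBIC)
d1=cv2.resize(d['image'][110:250,215:315,::-1],None,fx=4,fy=4,interpolation=cv2.INTER_CUBIC)
s1=cv2.resize(s['image'][165:305,230:330,::-1],None,fx=4,fy=4,interpolation=cv2.INTER_CUBIC)
cv2.imwrite('pics/m2.png',np.hstack([d1,s1]))
E
```

```text
tool_pos: [0.5213, -0.0835, 0.2387]
contact_force: [0.3, 0.5, -0.1]
```

View pics/m2.png

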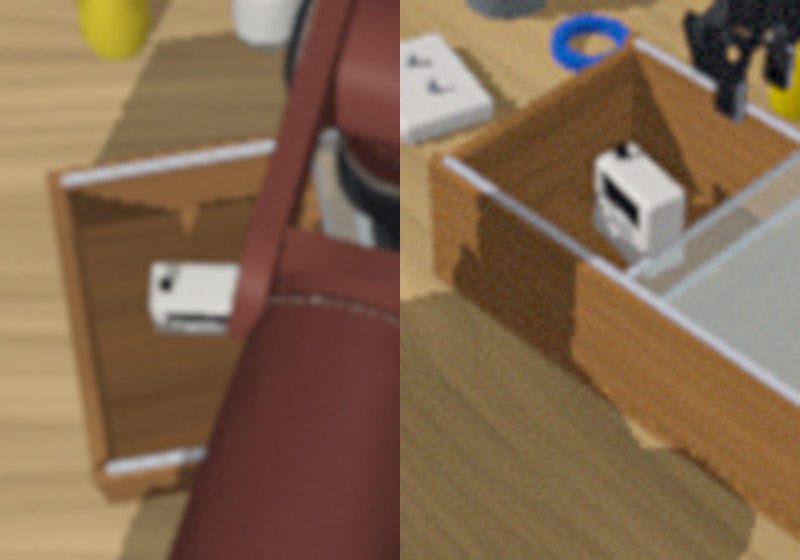

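Left half (top view): the left compartment is open, with the handset at (195,295). Right half (side view): the pane edge runs from (635,272) to (800,160). Next I'll refine the pane value and the handset pose from depth.

Run:
```python
from h import *
np.set_printoptions(precision=4,suppress=True)
s=load('side2'); d=load('top2')
X=np.array([.9898,.1426]);Y=np.array([-.1426,.9898]);C=np.array([.5225,-.095])
for p in[(637,270),(800,162)]:
    w=atz(s,(p[0]-400)/4+230-.4,p[1]/4+165-.4,.1195)[:2]-C; print('pane edge case',w@X,w@Y)
def cloud(d):
    v,u=np.mgrid[:420,:560]; M=R.from_rotvec(d['rvec']).as_matrix(); z=d['depth']
    W=(np.stack([(u-d['cx'])/d['fx']*z,(v-d['cy'])/d['fy']*z,z],-1)-d['tvec'])@M; W[z==0]=np.nan; return W
for n,q in(('top',d),('side',s)):
    W=cloud(q); m=(abs(W[...,2]-.084)<.006)&(abs(W[...,0]-.5227)<.045)&(abs(W[...,1]-.0373)<.06)&(q['image'].min(-1)>110)
    P=W[m].astype(np.float32); print(n,m.sum(),P[:,2].mean(),cv2.minAreaRect(P[:,:2]))
to([.5235,.0373,.2],-2)
```

```text
pane edge case -0.08729761095579693 0.03504437146793956
pane edge case 0.0882393220279052 0.029122125995119905Traceback (most recent call last):
  File "<stdin>", line 12, in <module>
cv2.error: OpenCV(4.12.0) /io/opencv/modules/imgproc/src/convhull.cpp:143: error: (-215:Assertion failed) total >= 0 && (depth == CV_32F || depth == CV_32S) in function 'convexHull'
```

Run:
```python
from h import *
np.set_printoptions(precision=4,suppress=True)
def cloud(d):
    v,u=np.mgrid[:420,:560]; M=R.from_rotvec(d['rvec']).as_matrix(); z=d['depth']
    W=(np.stack([(u-d['cx'])/d['fx']*z,(v-d['cy'])/d['fy']*z,z],-1)-d['tvec'])@M; W[z==0]=np.nan; return W
for n in('top2','side2'):
    q=load(n); W=cloud(q); m=(abs(W[...,2]-.084)<.006)&(abs(W[...,0]-.5227)<.045)&(abs(W[...,1]-.0373)<.06)
    P=np.ascontiguousarray(W[m][:,:2],dtype=np.float32); print(n,len(P))
    if len(P)>5: print(W[m][:,2].mean(),cv2.minAreaRect(P))
to([.5235,.0373,.2],-2)
```

```text
top2 219
0.08369781362702523 ((0.5245230197906494, 0.04556932672858238), (0.06058376654982567, 0.03615880012512207), 85.33201599121094)
side2 191
0.08347085617629317 ((0.5213241577148438, 0.03710075467824936), (0.07880403846502304, 0.03952804207801819), 83.49256134033203)
turn [-0.0046 -0.0017  0.337 ] shift [0.3961 0.0677 0.1216]
```

```bash
python3 -m pendant '[0,0,0.387,0.396,0.068,0.12,0.9, 0,0,0.387,0.396,0.068,0.12,0.9, 0,0,0.387,0.396,0.068,0.12,0.9, 0,0,0.387,0.396,0.068,0.12,0.9]'|grep -E "pos|ct_force|opening"
python3 - <<'E'
from h import *
to([.5235,.0373,.046],-3.5)
E
```

```text
tool_pos: [0.5237, 0.0372, 0.2007]
contact_force: [0.6, 0.0, 0.4]
opening: 0.0768
turn [-0.0049  0.0012  0.0025] shift [0.0008 0.0008 0.5157]
```

```bash
python3 -m pendant '[0,0,0,0,0,0.15,0.9, 0,0,0,0,0,0.3,0.9, 0,0,0,0,0,0.42,0.9,0,0,0,0,0,0.48,0.9,0,0,0,0,0,0.513,0.9,0,0,0,0,0,0.513,0.9]' 30|grep -E "pos|ct_force|opening"
python3 -m pendant '[0,0,0,0,0,0,0.55,0,0,0,0,0,0,0.5,0,0,0,0,0,0,0.45,0,0,0,0,0,0,0.42,0,0,0,0,0,0,0.3,0,0,0,0,0,0,0.3,0,0,0,0,0,0,0.3]' 30
```

```text
tool_pos: [0.5249, 0.0366, 0.0488]
contact_force: [0.5, 0.1, 0.4]
opening: 0.0767
t: 9.88
tool_pos: [0.5247, 0.0371, 0.0489]
tool_rot: [2.288, 2.152, 0.001]
contact_force: [-1.4, 0.1, 4.8]
opening: 0.0357
grip_force: 31.3
```

```bash
python3 -m pendant '[0,0,0,0,0,-0.02,0.3, 0,0,0,0,0,-0.1,0.3, 0,0,0,0,0,-0.25,0.3,0,0,0,0,0,-0.4,0.3,0,0,0,0,0,-0.52,0.3,0,0,0,0,0,-0.58,0.3,0,0,0,0,0,-0.58,0.3]'
python3 - <<'E'
from h import *
o=telemetry.get_obs(); y=R.from_rotvec(o['tool_rot']).apply([0,1,0]); print('bearing',np.degrees(np.arctan2(y[1],y[0])))
to([.4953,.3103,.2],-8.3)
d=grab('side','side3')
c=d['image'][100:260,200:400,::-1]; cv2.imwrite('pics/m3.png',cv2.resize(c,None,fx=3.5,fy=3.5,interpolation=cv2.INTER_CUBIC))
E
```

```text
t: 10.75
tool_pos: [0.5248, 0.037, 0.223]
tool_rot: [2.287, 2.152, 0.002]
contact_force: [-0.2, -0.1, -1.8]
opening: 0.0357
grip_force: 30.5
bearing -3.50414283719424
turn [0.0032 0.     0.1599] shift [ 0.9033 -0.1539  0.0762]
```

View pics/m3.png

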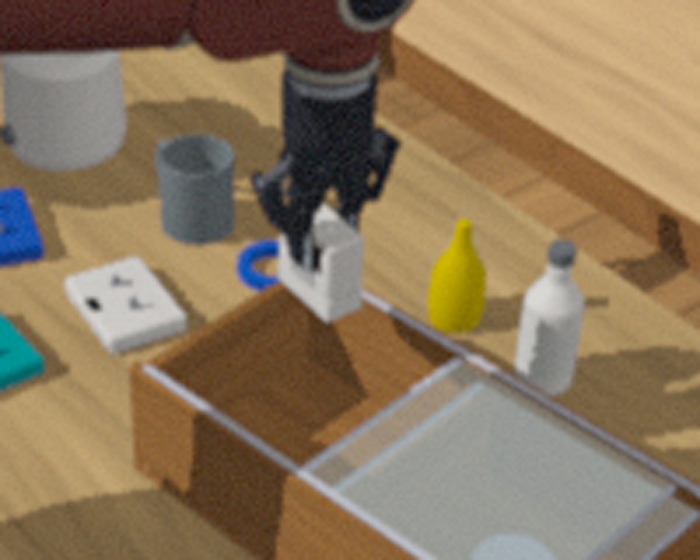

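The handset is gripped upright above the open compartment. Its foot corners are at about (282,282), (330,320) and (361,304), and the stand is at (125,303).

Run:
```python
from h import *
np.set_printoptions(precision=4,suppress=True)
d=load('side3'); p0=np.array([.5248,.037]); b=np.radians(-3.5); hx=np.array([np.cos(b),np.sin(b)]); hy=np.array([-np.sin(b),np.cos(b)])
for zf in(.184,):
  for u,v in[(282,282),(330,320),(361,304)]:
    w=atz(d,u/3.5+200-.36,v/3.5+100-.36,zf)[:2]; print(w,(w-p0)@hx,(w-p0)@hy)
# expected corner pixels in crop for centred handset
for sx,sy in[(-1,1),(-1,-1),(1,-1)]:
    q=p0+sx*.018*hx+sy*.037*hy; u,v=proj(d,[*q,.184]); print((u-200+.36)*3.5,(v-100+.36)*3.5)
# silhouettes: white handset pixels mask extent from depth
v,u=np.mgrid[:420,:560]; z=d['depth']; M=R.from_rotvec(d['rvec']).as_matrix()
W=(np.stack([(u-d['cx'])/d['fx']*z,(v-d['cy'])/d['fy']*z,z],-1)-d['tvec'])@M
m=(z>0)&(abs(W[...,2]-.215)<.025)&(np.hypot(*(W[...,:2]-p0).transpose(2,0,1))<.055)&(d['image'].min(-1)>130)
P=W[m]; rx=(P[:,:2]-p0)@hx; ry=(P[:,:2]-p0)@hy; print(len(P),np.percentile(rx,[1,50,99]),np.percentile(ry,[1,3,50,97,99]))
f=(abs(rx+.018)<.005); print('face -x', np.polyfit(ry[f],rx[f],1)); g=(rx>-.008)&(ry<0); print('right face ry',np.median(ry[g]),g.sum())
```

```text
[0.5082 0.0695] -0.018514892804905765 0.0314154037319032
[0.5087 0.0039] -0.014001957751713607 -0.034065724946974
[0.5437 0.005 ] 0.020795413241447354 -0.030772768185212896
278.87964263848744 278.50605273842984
328.1458191872016 323.46255395299744
362.66595238538605 308.92405781862954
257 [-0.0216 -0.016   0.0151] [-0.0391 -0.0386 -0.031   0.0339  0.0369]
face -x [-0.0228 -0.018 ]
right face ry -0.034667894311565875 83
```

```bash
python3 -m pendant '[0,0,0.05,0.15,-0.025,0,0.3, 0,0,0.1,0.33,-0.055,0,0.3, 0,0,0.16,0.5,-0.085,0,0.3, 0,0,0.16,0.65,-0.11,0.03,0.3,0,0,0.16,0.8,-0.135,0.07,0.3,0,0,0.16,0.88,-0.15,0.076,0.3,0,0,0.16,0.903,-0.154,0.076,0.3,0,0,0.16,0.903,-0.154,0.2,0.3,0,0,0.16,0.903,-0.154,0.35,0.3,0,0,0.16,0.903,-0.154,0.43,0.3,0,0,0.16,0.903,-0.154,0.453,0.3,0,0,0.16,0.903,-0.154,0.453,0.3]'
python3 - <<'E'
from h import *
o=telemetry.get_obs(); y=R.from_rotvec(o['tool_rot']).apply([0,1,0]); print('bearing',np.degrees(np.arctan2(y[1],y[0])),o['tool_pos'])
d=grab('side','side4');t=grab('top','top4')
a=cv2.resize(d['image'][130:220,195:285,::-1],(540,540),interpolation=cv2.INTER_CUBIC)
cv2.imwrite('pics/m4.png',a)
E
```

```text
t: 12.3
tool_pos: [0.4949, 0.3097, 0.0863]
tool_rot: [-2.377, -2.054, 0.001]
contact_force: [0.9, -0.6, -1.2]
opening: 0.0354
grip_force: 30.5
bearing -8.342215846003318 [0.49488655 0.30971097 0.08625198]
```

View pics/m4.png

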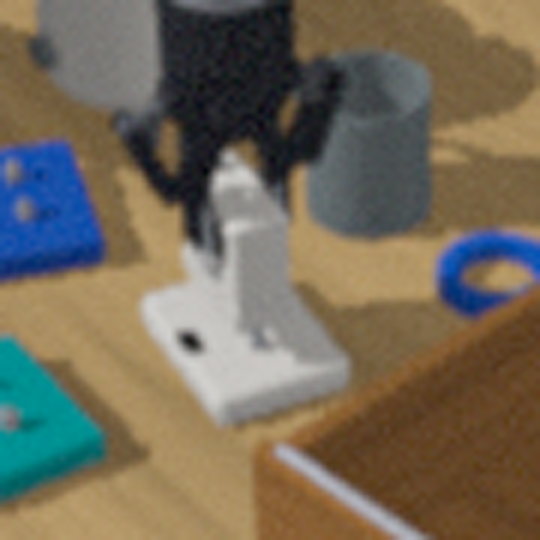

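The handset hangs just over the white stand. The right-hand peg shows at about (262,340), below the foot's right edge from (240,332) to (288,308). I'll compare these with the predicted pixels.

Run:
```python
from h import *
d=load('side4'); s=load('side0')
b=np.radians(-8.34); hx=np.array([np.cos(b),np.sin(b)]); hy=np.array([-np.sin(b),np.cos(b)])
px=lambda u,v:((u-195+.4)*6,(v-130+.4)*6)
h=np.array([.4949,.3097]); zf=.0863-.0389
print('foot corners',[np.round(px(*proj(d,[*(h+a*.018*hx-.037*hy),zf]))) for a in(-1,1)],'top right corners',[np.round(px(*proj(d,[*(h+a*.018*hx-.037*hy),zf+.074]))) for a in(-1,1)])
for c in([.4953,.3103],):
  c=np.array(c); print('peg',[np.round(px(*proj(d,[*(c-.021*hy),z]))) for z in(.022,.036)],'stand corners',[np.round(px(*proj(d,[*(c+i*.0425*hx+j*.0575*hy),.022]))) for i,j in((-1,1),(-1,-1),(1,-1))])
# unobstructed side peg view
c=s['image'][165:205,212:262,::-1]; cv2.imwrite('pics/m5.png',cv2.resize(c,None,fx=14,fy=14,interpolation=cv2.INTER_CUBIC))
px=lambda u,v:((u-212+.46)*14,(v-165+.46)*14)
print([np.round(px(*proj(s,[*(c+j*.021*hy),z]))) for c in[np.array([.4953,.3103])] for j in(1,-1) for z in(.022,.036)])
print([np.round(px(*proj(s,[*(c+i*.0425*hx+j*.0575*hy),.022]))) for c in[np.array([.4953,.3103])] for i,j in((-1,1),(-1,-1),(1,-1),(1,1))])
```

```text
foot corners [array([239., 339.]), array([296., 321.])] top right corners [array([233., 235.]), array([291., 217.])]
peg [array([257., 349.]), array([256., 330.])] stand corners [array([136., 298.]), array([218., 406.]), array([351., 362.])]
[array([292., 234.]), array([289., 190.]), array([363., 325.]), array([361., 281.])]
[array([ 80., 205.]), array([271., 458.]), array([581., 355.]), array([380., 111.])]
```

View pics/m5.png

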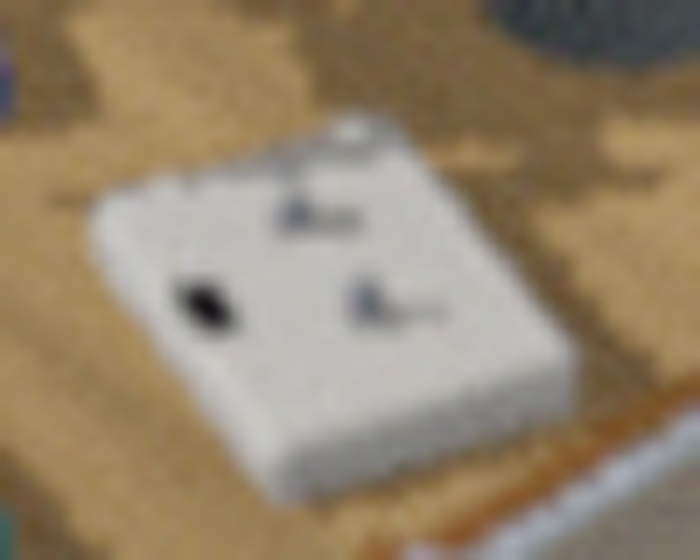

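```bash
python3 -m pendant '[0,0,0,0,0,0.015,0.3,0,0,0,0,0,0.03,0.3,0,0,0,0,0,0.036,0.3,0,0,0,0,0,0.036,0.3]'|grep -E "pos|ct_force"
python3 -m pendant '[0,0,0,0,0,0.004,0.3,0,0,0,0,0,0.008,0.3,0,0,0,0,0,0.008,0.3]'|grep -E "pos|ct_force"
python3 -m pendant '[0,0,0,0,0,0.004,0.3,0,0,0,0,0,0.008,0.3,0,0,0,0,0,0.008,0.3]'|grep -E "pos|ct_force"
```

```text
tool_pos: [0.4946, 0.3102, 0.0753]
contact_force: [0.6, 0.3, -1.6]
tool_pos: [0.4947, 0.3102, 0.0731]
contact_force: [-0.4, -0.4, -0.3]
tool_pos: [0.4947, 0.3103, 0.0706]
contact_force: [-0.2, -0.1, -1.7]
```

```bash
python3 -m pendant '[0,0,0,0,0,0.006,0.3,0,0,0,0,0,0.012,0.3,0,0,0,0,0,0.018,0.3,0,0,0,0,0,0.018,0.3]'|grep -E "pos|ct_force"
python3 -m pendant '[0,0,0,0,0,0.002,0.3,0,0,0,0,0,0.004,0.3,0,0,0,0,0,0.006,0.3,0,0,0,0,0,0.006,0.3]'|grep -E "pos|ct_force"
```

```text
tool_pos: [0.4946, 0.3102, 0.0651]
contact_force: [0.3, -0.5, -1.4]
tool_pos: [0.4948, 0.3103, 0.0636]
contact_force: [0.3, 0.4, -0.8]
```

```bash
python3 -m pendant '[0,0,0,0,0,0.001,0.3,0,0,0,0,0,0.003,0.3,0,0,0,0,0,0.004,0.3,0,0,0,0,0,0.004,0.3]'|grep -E "pos|ct_force"
python3 -m pendant '[0,0,0,0,0,0.001,0.3,0,0,0,0,0,0.003,0.3,0,0,0,0,0,0.004,0.3,0,0,0,0,0,0.004,0.3]'|grep -E "pos|ct_force"
```

```text
tool_pos: [0.4948, 0.3103, 0.0624]
contact_force: [0.5, -0.3, -0.0]
tool_pos: [0.4948, 0.3103, 0.0612]
contact_force: [-0.7, 0.1, -1.6]
```

```bash
for i in 1; do python3 -m pendant '[0,0,0,0,0,0.001,0.3,0,0,0,0,0,0.002,0.3,0,0,0,0,0,0.002,0.3]'|grep -E "pos|ct_force"
python3 -m pendant '[0,0,0,0,0,0.001,0.3,0,0,0,0,0,0.002,0.3,0,0,0,0,0,0.002,0.3]'|grep -E "pos|ct_force"; done
```

```text
tool_pos: [0.4949, 0.3103, 0.0609]
contact_force: [-0.6, -1.1, 1.0]
tool_pos: [0.4949, 0.3103, 0.0609]
contact_force: [-3.1, -2.7, 5.1]
```

```bash
python3 -m pendant '[0,0,0,0,0,0,0.45,0,0,0,0,0,0,0.5,0,0,0,0,0,0,0.6,0,0,0,0,0,0,0.7,0,0,0,0,0,0,0.7]'|grep -E "pos|force|open"
python3 -m pendant '[0,0,0,0,0,-0.03,0.7,0,0,0,0,0,-0.1,0.7,0,0,0,0,0,-0.25,0.7,0,0,0,0,0,-0.4,0.7,0,0,0,-0.1,0,-0.55,0.7,0,0,0,-0.3,0,-0.6,0.7,0,0,0,-0.5,0,-0.6,0.7,0,0,0,-0.7,0,-0.6,0.7,0,0,0,-0.8,0,-0.6,0.7,0,0,0,-0.8,0,-0.6,0.7]'
python3 - <<'E'
from h import *
d=grab('side','side6');t=grab('top','top6')
a=cv2.resize(d['image'][120:320,190:410,::-1],(550,500),interpolation=cv2.INTER_CUBIC)
b=cv2.resize(t['image'][140:240,135:185,::-1],(250,500),interpolation=cv2.INTER_CUBIC)
cv2.imwrite('pics/m6.png',np.hstack([a,b]))
v,u=np.mgrid[:420,:560]
for q in(d,t):
    z=q['depth']; M=R.from_rotvec(q['rvec']).as_matrix()
    W=(np.stack([(u-q['cx'])/q['fx']*z,(v-q['cy'])/q['fy']*z,z],-1)-q['tvec'])@M
    m=(abs(W[...,2]-.096)<.02)&(np.hypot(W[...,0]-.495,W[...,1]-.310)<.05); h=W[m][:,2]; print(m.sum(),np.percentile(h,[50,75,90]),np.histogram(h,10))
E
```

```text
tool_pos: [0.4948, 0.3103, 0.06]
contact_force: [0.7, -0.4, -0.5]
opening: 0.0596
grip_force: 0.0
t: 18.27
tool_pos: [0.4603, 0.0713, 0.242]
tool_rot: [2.378, 2.049, 0.004]
contact_force: [1.0, 0.1, 0.3]
opening: 0.0597
grip_force: 0.0
209 [0.09374307 0.09606197 0.09830177] (array([16,  8, 16, 14, 23, 48, 60, 14,  5,  5]), array([0.07619325, 0.07930564, 0.08241802, 0.08553041, 0.08864279,
       0.09175518, 0.09486757, 0.09797995, 0.10109234, 0.10420472,
       0.10731711]))
346 [0.09545016 0.0975587  0.09936047] (array([  7,   6,   9,  13,  29, 117, 110,  40,   6,   9]), array([0.07672289, 0.07986826, 0.08301364, 0.08615901, 0.08930439,
       0.09244976, 0.09559513, 0.09874051, 0.10188588, 0.10503126,
       0.10817663]))
```

View pics/m6.png

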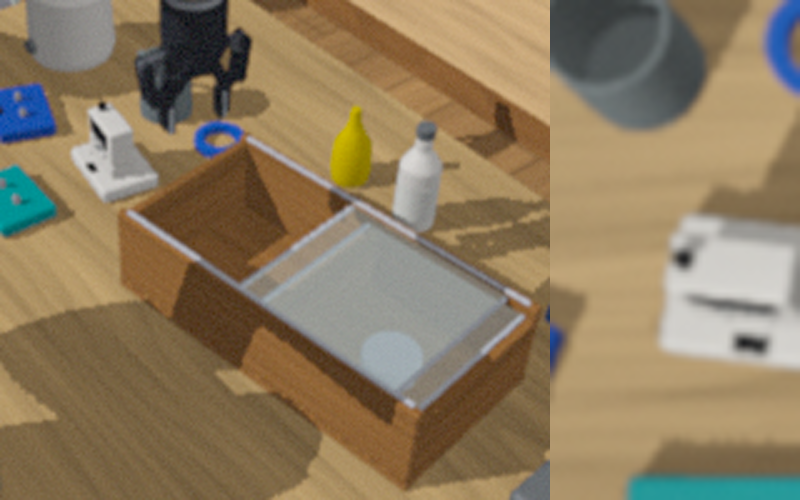

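The picture shows the handset upright on the white stand, with its top face at z ≈ 0.096 (22 + 74 mm), so it is seated. The left pane is over the right one, which is still closed, and the gripper is clear.

```bash
python3 -c "
from station import ctrl; print(ctrl.finish_job())"
```

```text
the job is handed in; nothing more can be done
None
```

The left pane is slid to its stop over the still-closed right pane, the handset stands released and fully down on the white stand's pegs, and the job was handed in at about 18 s of the 69 s allowed.

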